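Tip the spare's carton onto the scan zone and book it in

ROBOT

A 7-joint arm with a two-finger parallel gripper is mounted at the origin on the work surface. World frame = base frame: x ahead of the robot, y to its left, z up, the work surface at z = 0. Lengths are in m, angles in rad, forces in N, time in s.
With the tool pointing down it reaches from about 0.425 to 0.925 m from the base axis. Payload 6.8 kg.
Tool frame: the origin (TCP) lies on the mounting face of the last link; the fingertips stand 182 mm ahead of it and the grasp point (between the pads) lies 163 mm ahead of it; z points along the fingers, y is the direction in which the jaws open and shut (so a half turn about z gives the same grasp; the last joint's range is limited). The gripper opens to 88 mm and grips with 3 to 60 N. Pads are 20 mm wide; open, the fingers measure 115 mm over their backs; the gripper's body (75 mm by 178 mm) begins 61 mm behind the grasp point.
Start: joints at [1, 0.477, 0.022, 1.555, -0.011, 1.109, -0.083], TCP at [0.301, -0.604, 0.405] pointing down, gripper open.
Joint ranges: [-2.96, 2.96], [-0.34, 2.1], [-1.41, 1.46], [0.24, 2.44], [-1.37, 4.51], [0.17, 1.92], [-2.96, 2.96]. Speed limits (rad/s): [2.39, 2.39, 3.14, 3.14, 3.14, 3.14, 3.14].

INTERFACE

Orientations are given as a 3x3 rotation matrix whose columns are the frame's x, y, z axes.
In Python, from plant import arm gives the robot as it stands.
- The arm moves only by the tool carry_out, never from a script. Its argument "rows" is one flat list of numbers, 7 for each row, row after row: the opening, from 0 (shut) to 1 (fully open), then the shift along the tool's x, y, z in m, then the turn, a rotation vector about the tool's x, y, z in rad. A call has 1 to 8 rows; each row shifts and turns the commanded pose from where the row before left it, along the tool's axes as they then stand; what a row does not reach is not made up. A row lasts 1/8 s, in which the tool goes at most 62.5 mm and 10.7 degrees, less where a joint would pass 70% of its speed; a pose out of reach is approached as far as the arm can. A call with a gripper value outside its range is refused whole. The fingers move at their own pace and stop on an object; the grip force is fixed at half the most. Time passes only in rows, so rows that do not move let the fingers close. It gives the time, the measured TCP pose, the force and the opening at its end, in the units of the state.
- arm.get_obs(): the state, without advancing time (a new reading comes with each control period).
- arm.read_camera(name): name is "scene" or "top"; returns a dict with "image" (400x640x3 uint8, red, green, blue), "z_map" (400x640 float32, m along the optical axis (not along the pixel's ray), 0 where there is no reading), "intrinsics" (3x3 intrinsics, pixels), "D" ([k1, k2, p1, p2, k3] as OpenCV has them; the pictures are not rectified), "R" (3x3) and "t" (3): a world point X has camera coordinates R X + t. Camera axes: x right, y down, z forward; pixel columns grow to the right and rows downward; lengths in m; the calibration is good to about 2 mm. A picture is of the moment at which its call begins.
- arm.hand_in(): hands the job in, once; it reports no verdict.
The state is a dict: "time_s": time; "joint_pos": joint angles; "joint_vel": joint speeds; "joint_efforts": joint torques, N m; "eef_pos": TCP position; "orientation": TCP orientation; "wrist_force": force on the tool from outside, world axes, zero at the start; "ft_torque": the same for the moment, N m; "finger_gap": opening from 0.0 (shut) to 1.0 (fully open).
Only numpy, scipy, OpenCV 4.12 (cv2) and the standard library are available. Lean on these libraries where they do the work, as an engineer would, in place of code of your own. Each camera call takes 0.05 s, during which the arm holds its last target.

TASK

Book in the spare with the blue band: with the fingertips push high on the labelled broad face of that standing carton so that it topples away from the push and comes to rest flat, label up, wholly inside the yellow outline at its foot; only then press the green button on the code reader fully down and let it go. Do not pinch, lift or carry the carton, and leave the orange-banded carton standing and everything else on the bench where it is.

Things in the scene. Friction and masses are not known exactly. Their poses are not given: they have to be found in the camera images.
- blue_carton: Loose carton with a blue band low around it and a blue strip on top, about 0.3 kg, standing on end on the dark mat: 45 mm thick (its x), 90 mm wide (y), 150 mm tall (z). Origin: centre of the end it stands on. White code label on its -x broad face; the bare +x face looks along the yellow outline whose near line it straddles. Pushed near its top along +x it passes balance at 17 degrees, then falls alone.
- blue_pivot (a point): Middle of the lower edge of the blue carton's bare (+x) broad face, on the mat: the edge about which it must tip. Axes as the carton's. It stays on the mat throughout.
- blue_foot_l (a point): corner of the blue carton's bare broad face (the one it must land on): standing end, +y side.
- blue_foot_r (a point): corner of the blue carton's bare broad face (the one it must land on): standing end, -y side.
- blue_head_l (a point): corner of the blue carton's bare broad face (the one it must land on): top end, +y side.
- blue_head_r (a point): corner of the blue carton's bare broad face (the one it must land on): top end, -y side.
- orange_carton: Loose carton of the same size and make with an orange band and orange strip on top, standing beside the blue one on the same mat, at the other outline (which carton is at which outline varies). Origin: centre of the end it stands on. It must stay standing where it is.
- zone_a (a point): Centre of one yellow outline painted on the fixed dark mat (3 mm thick, its top at z = 3 mm). Clear inside 200 mm along its x by 130 mm along its y, line 8 mm wide. Its x axis points away from the standing cartons, the way a carton falls; the two outlines lie side by side, 160 mm apart along y.
- zone_b (a point): Centre of the other yellow outline, the same in size and axes.
- scan_button (a joint): Travel of the green push button, 36 mm across, pointing up, on the fixed grey code reader (120 x 100 x 45 mm box): 0 released, 0.006 m fully down, which takes about 5 N; it springs back.
- scan_button_top (a point): Centre of the green button's top face.
- psu: Bystander: loose bare-metal power supply module, 220 x 85 x 40 mm, with an orange wire handle. Origin: centre of its underside.
- drive: Bystander: loose drive in a black-fronted caddy, 150 x 100 x 22 mm. Origin: centre of its underside.
- tape: Bystander: loose orange tape roll lying flat, 90 mm across, 48 mm high. Origin: centre of its underside.
- screwdriver: Bystander: loose screwdriver lying on the bench. Origin: underside of its middle.
- cleaner: Bystander: loose white bottle with a blue cap, 56 mm across, 90 mm tall. Origin: centre of its underside.
Mind the look-alikes: they are no part of the job. Leave any pink or turquoise look-alike of the blue_carton alone.

How it is judged:
By the outcome, as a careful person would: the job done as asked, in the order asked, and still so for the second after the job is handed in, with the robot touching nothing.
It also fails if it takes over 46 s, if anything falls off the work surface, if the arm or the gripper's body presses on something with over 40 N, if the wrist force passes 120 N, or if a joint passes its speed limit or range.

## Working session

There is one attempt and no reset: what is moved stays moved. The work goes in short steps, Python scripts to look and compute and a tool call to move; the robot and the scene stay as the last step left them, time stands still between calls to the robot, and variables do not carry over. Pictures are saved under pics/ and viewed, and the job is handed in when it is done.

Besides the shell and the picture viewer there is one more tool, called after "Emit:" as name(argument=value, ...), one argument or row to a line, values as JSON. carry_out: Moves the arm, as the interface text tells. Its arguments: {"type":"object","properties":{"rows":{"type":"array"}},"required":["rows"]}

```bash
ls; mkdir -p pics
cat > h.py <<'E'
import numpy as np, cv2
from plant import arm
def cam(n):
    c=arm.read_camera(n); return c
def save(c,f): cv2.imwrite('pics/'+f,cv2.cvtColor(c['image'],cv2.COLOR_RGB2BGR))
def ray(c,uv):
    p=cv2.undistortPoints(np.array(uv,float).reshape(-1,1,2),np.array(c['intrinsics']),np.array(c['D'])).reshape(-1,2)
    R=np.array(c['R']);t=np.array(c['t']);d=np.c_[p,np.ones(len(p))]@R
    return -R.T@t,d
def onz(c,uv,z):
    o,d=ray(c,uv); return o+d*((z-o[2])/d[:,2])[:,None]
def bydepth(c,uv):
    o,d=ray(c,uv); uv=np.round(uv).astype(int); zz=c['z_map'][uv[:,1],uv[:,0]]; return o+d*zz[:,None]
def proj(c,X):
    r=cv2.Rodrigues(np.array(c['R']))[0]
    return cv2.projectPoints(np.array(X,float).reshape(-1,1,3),r,np.array(c['t']),np.array(c['intrinsics']),np.array(c['D']))[0].reshape(-1,2)
E
python3 - <<'E'
from h import *
for n in('scene','top'):
    c=cam(n);save(c,n+'0.png');print(n,-np.array(c['R']).T@c['t'])
print(arm.get_obs())
E
```

```text
pics
scene [ 1.63188691 -0.91949781  1.17592577]
top [0.34541227 0.02982505 1.33254488]
{'time_s': 0.1, 'joint_pos': array([ 0.99988393,  0.47767507,  0.02236634,  1.5563295 , -0.01149821,
        1.10930768, -0.08309847]), 'joint_vel': array([-0.00032067, -0.00161771,  0.00127643, -0.00171456,  0.00190365,
       -0.00039081, -0.00055128]), 'joint_efforts': array([ 4.84974429e-03, -5.84089744e+01,  1.54069752e+00, -2.73312736e+01,
       -5.41199232e-02,  1.31435785e-02,  5.00522606e-05]), 'eef_pos': array([ 0.30125146, -0.60377047,  0.40381734]), 'orientation': array([[ 8.94799651e-01,  4.46467144e-01, -8.21213462e-04],
       [ 4.46467881e-01, -8.94798622e-01,  1.36278888e-03],
       [-1.26380214e-04, -1.58606845e-03, -9.99998734e-01]]), 'wrist_force': array([1.09245555, 0.72131373, 0.5111889 ]), 'ft_torque': array([ 0.05223606, -0.02780913,  0.03071037]), 'finger_gap': 1.002445723160964}
```

```bash
sleep 1
```

```text
(no output)
```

View pics/scene0.png

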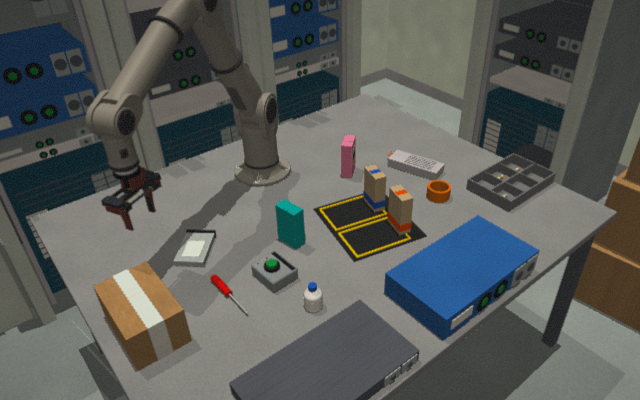

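View pics/top0.png

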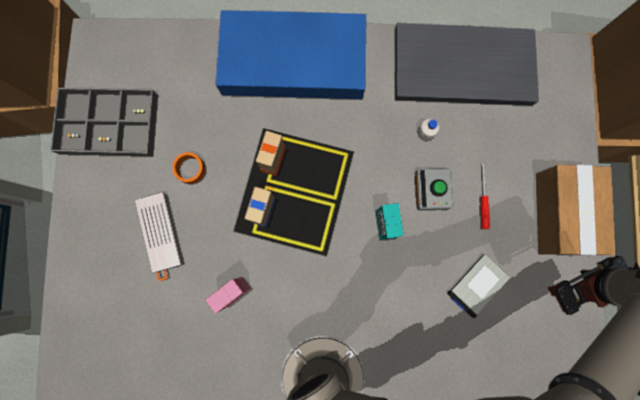

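The scene view shows the blue-banded carton (375,190) left of the orange one (400,210), and the turquoise and pink look-alikes at (290,222) and (348,157). In the top view the blue carton is at (260,205), the orange at (270,150), and the green button at (439,187). The cartons fall towards image right, which is about -y.

Run:
```python
from h import *
c=cam('top');im=c['image']
hsv=cv2.cvtColor(im,cv2.COLOR_RGB2HSV)
def crop(c,x0,y0,x1,y1,k,f):
    cv2.imwrite('pics/'+f,cv2.resize(cv2.cvtColor(c['image'][y0:y1,x0:x1],cv2.COLOR_RGB2BGR),None,fx=k,fy=k,interpolation=cv2.INTER_CUBIC))
crop(c,225,120,365,262,4,'topz.png')
s=cam('scene');crop(s,310,140,440,265,4.5,'scenez.png')
# yellow
m=cv2.inRange(hsv,(24,140,120),(34,255,255))
cs,h=cv2.findContours(m,cv2.RETR_CCOMP,cv2.CHAIN_APPROX_NONE)
for k,q in enumerate(cs):
    if cv2.contourArea(q)>300:
        b=cv2.minAreaRect(q);bp=cv2.boxPoints(b);print('yel',cv2.contourArea(q),h[0][k],bp.tolist());print(onz(c,bp,.003).round(4).tolist())
# carton tops by depth
yy,xx=np.mgrid[120:262,225:365];uv=np.c_[xx.ravel(),yy.ravel()].astype(float)
P=bydepth(c,uv);t=(P[:,2]>.14)&(P[:,2]<.17)
mm=np.zeros((400,640),np.uint8);mm[uv[t,1].astype(int),uv[t,0].astype(int)]=255
for q in cv2.findContours(mm,cv2.RETR_EXTERNAL,cv2.CHAIN_APPROX_NONE)[0]:
    if cv2.contourArea(q)<100: continue
    b=cv2.minAreaRect(q);bp=cv2.boxPoints(b);X=onz(c,bp,.153);print('top',b);print(X.round(4).tolist(),X.mean(0).round(4), 'sides',np.linalg.norm(np.diff(X,axis=0),axis=1).round(4))
print('zmed',np.median(P[t,2]))
# green button
m=cv2.inRange(hsv[160:215,410:460],(40,90,60),(85,255,255));n,l,st,ce=cv2.connectedComponentsWithStats(m)
for i in range(1,n):
    if st[i,4]>20:
        u=ce[i]+[410,160];print('btn',st[i],u,bydepth(c,u[None]))
```

```text
yel 482.0 [ 2  0 -1 -1] [[251.57260131835938, 232.35269165039062], [264.3526916503906, 184.42739868164062], [335.0580749511719, 203.28216552734375], [322.2779846191406, 251.20745849609375]]
[[0.4153, 0.2241, 0.003], [0.5612, 0.1922, 0.003], [0.51, -0.0229, 0.003], [0.3655, 0.0116, 0.003]]
yel 472.0 [-1  3 -1 -1] [[265.88494873046875, 181.27432250976562], [278.07611083984375, 134.54156494140625], [348.134521484375, 152.81768798828125], [335.943359375, 199.55044555664062]]
[[0.571, 0.1879, 0.003], [0.7174, 0.1569, 0.003], [0.6663, -0.0592, 0.003], [0.5214, -0.0253, 0.003]]
top ((257.1708068847656, 205.05337524414062), (17.419260025024414, 33.88404083251953), 17.35402488708496)
[[0.4432, 0.2246, 0.153], [0.531, 0.2017, 0.153], [0.5182, 0.1564, 0.153], [0.4307, 0.1797, 0.153]] [0.4808 0.1906 0.153 ] sides [0.0907 0.047  0.0905]
top ((268.17706298828125, 148.8659210205078), (17.165203094482422, 33.960819244384766), 19.17900848388672)
[[0.5972, 0.2032, 0.153], [0.6873, 0.177, 0.153], [0.6727, 0.1322, 0.153], [0.5829, 0.1587, 0.153]] [0.635  0.1678 0.153 ] sides [0.0938 0.0472 0.0936]
zmed 0.15330336751205764
btn [ 23  21  14  13 137] [439.46715328 186.87591241] [[ 0.55756297 -0.31959751  0.07353951]]
```

View pics/topz.png

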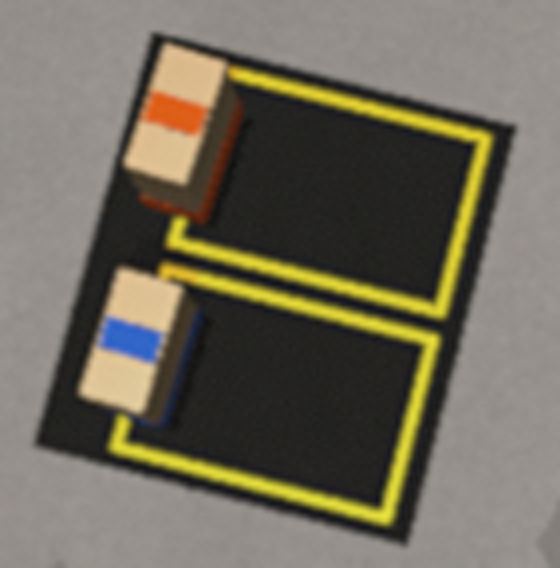

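View pics/scenez.png

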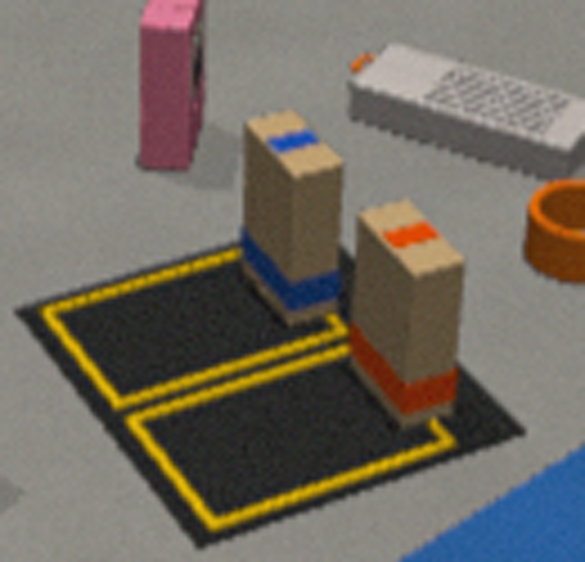

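Run:
```python
from h import *
c=cam('top')
uv=np.array([[540,248],[541,170],[590,200],[391,220],[258,205],[435,175],[429,128],[500,60],[226,295],[190,168],[425,200],[440,187]],float)
print(np.c_[uv,bydepth(c,uv)].round(3))
# button: cast on z found
m=cv2.inRange(cv2.cvtColor(c['image'],cv2.COLOR_RGB2HSV)[170:205,425:455],(40,90,40),(85,255,255))
n,l,st,ce=cv2.connectedComponentsWithStats(m)
i=1+st[1:,4].argmax();print(st[i],ce[i]);yy,xx=np.nonzero(l==i);P=bydepth(c,np.c_[xx+425.,yy+170.]);print(np.percentile(P[:,2],[5,25,50,75,95]),P.min(0),P.max(0))
```

```text
[[ 5.40e+02  2.48e+02  3.91e-01 -6.40e-01  1.70e-02]
 [ 5.41e+02  1.70e+02  6.32e-01 -6.58e-01  3.00e-03]
 [ 5.90e+02  2.00e+02  5.24e-01 -7.31e-01  1.32e-01]
 [ 3.91e+02  2.20e+02  4.51e-01 -1.68e-01  1.49e-01]
 [ 2.58e+02  2.05e+02  4.81e-01  1.88e-01  1.54e-01]
 [ 4.35e+02  1.75e+02  5.97e-01 -3.14e-01  4.60e-02]
 [ 4.29e+02  1.28e+02  7.31e-01 -2.90e-01  7.40e-02]
 [ 5.00e+02  6.00e+01  9.69e-01 -5.24e-01  4.00e-02]
 [ 2.26e+02  2.95e+02  2.42e-01  2.62e-01  1.52e-01]
 [ 1.90e+02  1.68e+02  6.06e-01  4.22e-01  0.00e+00]
 [ 4.25e+02  2.00e+02  5.22e-01 -2.84e-01  4.70e-02]
 [ 4.40e+02  1.87e+02  5.59e-01 -3.23e-01  6.60e-02]]
[  8  10  14  14 147] [14.25170068 16.86394558]
[0.05689629 0.06347345 0.06600121 0.06838389 0.07146582] [ 0.54140967 -0.34340269  0.05262168] [ 0.5805222  -0.30442862  0.07350146]
```

All heights are below 0.16 m and the fingertips travel at 0.22 m, so the path is clear. The carton and outline agree with the given sizes: the toppled carton would span -69 to +81 mm of the ±100 mm zone.

Emit:
carry_out(
  rows=[0.5,0.045,-0.034,0,0,0,0,0.5,0.045,-0.034,0,0,0,0,0.5,0.045,-0.034,0,0,0,0,0.5,0.045,-0.034,0,0,0,0,0.5,0.045,-0.034,0,0,0,0,0.5,0.045,-0.034,0,0,0,0,0.5,0.045,-0.034,0,0,0,0,0.5,0.045,-0.034,0,0,0,0],
)

```text
time_s: 1.25
eef_pos: [0.5026, -0.1982, 0.4049]
orientation: [[0.895, 0.446, 0.0], [0.446, -0.895, -0.0], [0.0, 0.0, -1.0]]
wrist_force: [0.6, 0.2, -0.8]
finger_gap: 0.497
```

Emit:
carry_out(
  rows=[0.5,0.045,-0.034,0,0,0,0,0.5,0.045,-0.034,0,0,0,0,0.5,0,0,0,0,0,-0.17,0.5,0,0,0,0,0,-0.17,0.5,0,0,0,0,0,-0.17,0.5,0,0,0,0,0,-0.17,0.5,0,0,0,0,0,-0.17,0.5,0,0,0,0,0,0],
)

```text
time_s: 2.25
eef_pos: [0.5522, -0.099, 0.4046]
orientation: [[0.257, 0.966, -0.0], [0.966, -0.257, 0.0], [0.0, -0.0, -1.0]]
wrist_force: [0.5, -0.6, 0.3]
finger_gap: 0.498
```

Emit:
carry_out(
  rows=[0.5,0.05,-0.0205,0,0,0,0,0.5,0.05,-0.0205,0,0,0,0,0.5,0.05,-0.0205,0,0,0,0,0.5,0.05,-0.0205,0,0,0,0,0.5,0.05,-0.0205,0,0,0,0,0.5,0.05,-0.0205,0,0,0,0,0.5,0.05,-0.0205,0,0,0,0,0.5,0,0,0,0,0,0],
)

```text
time_s: 3.25
eef_pos: [0.5008, 0.281, 0.4049]
orientation: [[0.251, 0.968, -0.001], [0.968, -0.251, 0.003], [0.003, -0.001, -1.0]]
wrist_force: [0.7, 0.1, 0.1]
finger_gap: 0.502
```

Emit:
carry_out(
  rows=[0.5,0,0,0.03,0,0,0,0.5,0,0,0.03,0,0,0,0.5,0,0,0.025,0,0,0,0.5,0,0,0,0,0,0],
)

```text
time_s: 3.75
eef_pos: [0.5026, 0.2746, 0.3179]
orientation: [[0.259, 0.966, -0.003], [0.966, -0.259, -0.003], [-0.003, -0.002, -1.0]]
wrist_force: [-0.7, 0.6, 1.0]
finger_gap: 0.501
```

Run:
```python
from h import *
for n in('scene','top'):
    c=cam(n); b=(310,120,450,265) if n=='scene' else (200,110,360,262)
    cv2.imwrite('pics/%s1.png'%n,cv2.resize(cv2.cvtColor(c['image'][b[1]:b[3],b[0]:b[2]],cv2.COLOR_RGB2BGR),None,fx=4,fy=4))
o=arm.get_obs();print(o['eef_pos'],o['orientation'],o['joint_pos'])
```

```text
[0.50327148 0.27567167 0.32028438] [[ 2.57374208e-01  9.66311686e-01  4.92479499e-04]
 [ 9.66311810e-01 -2.57374206e-01 -6.93470894e-05]
 [ 5.97406172e-05  4.93736908e-04 -9.99999876e-01]] [-0.21617706  0.45515852 -0.50518721  1.85389059  0.27520904  0.90143836
 -1.11089965]
```

View pics/scene1.png

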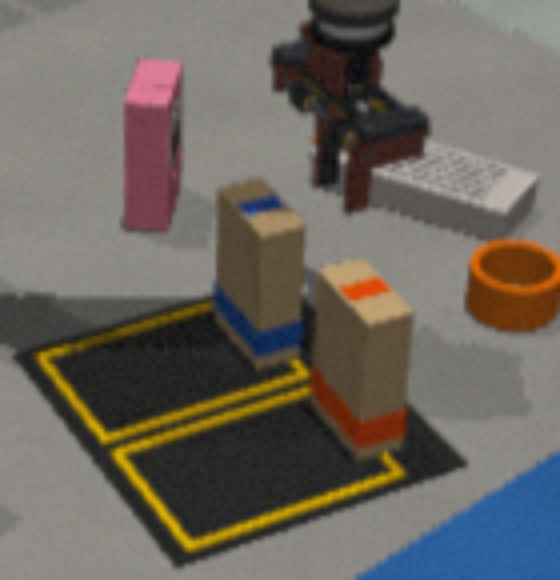

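View pics/top1.png

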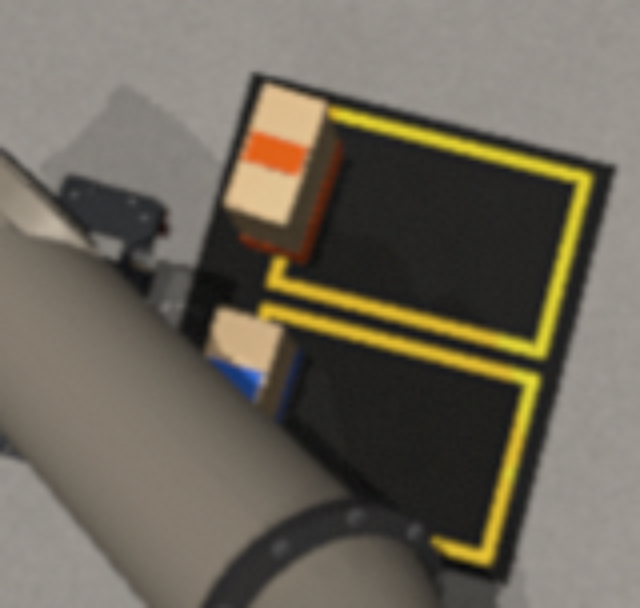

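The gripper is square behind the labelled face, centred, with tips at z≈0.138. Next I approach slowly.

Emit:
carry_out(
  rows=[0.5,-0.015,0,0,0,0,0,0.5,-0.015,0,0,0,0,0,0.5,-0.01,0,0,0,0,0,0.5,-0.006,0,0,0,0,0,0.5,-0.006,0,0,0,0,0,0.5,-0.006,0,0,0,0,0,0.5,-0.006,0,0,0,0,0,0.5,-0.006,0,0,0,0,0],
)

```text
time_s: 4.85
eef_pos: [0.4848, 0.2083, 0.3196]
orientation: [[0.255, 0.967, -0.0], [0.967, -0.255, 0.0], [0.0, -0.0, -1.0]]
wrist_force: [-0.1, -0.4, -0.0]
finger_gap: 0.499
```

```bash
cat > look.py <<'E'
import sys
from h import *
k=sys.argv[1]
for n in('scene','top'):
    c=cam(n); b=(310,120,450,265) if n=='scene' else (200,110,360,262)
    cv2.imwrite('pics/%s%s.png'%(n,k),cv2.resize(cv2.cvtColor(c['image'][b[1]:b[3],b[0]:b[2]],cv2.COLOR_RGB2BGR),None,fx=4,fy=4))
o=arm.get_obs();print(o['time_s'],o['eef_pos'],o['wrist_force'])
E
python3 look.py 2
```

```text
4.95 [0.48483138 0.20769676 0.31950546] [-0.18392401  1.07240695 -0.54226913]
```

View pics/scene2.png

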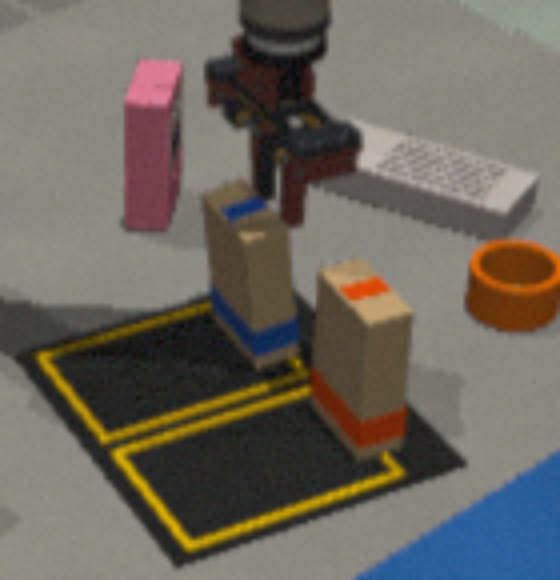

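The blue carton is tilting cleanly (top at (245,205)), and its foot edge has not moved. I continue the push.

Emit:
carry_out(
  rows=[0.5,-0.005,0,0,0,0,0,0.5,-0.005,0,0,0,0,0,0.5,-0.005,0,0,0,0,0,0.5,-0.005,0,0,0,0,0,0.5,-0.004,0,0,0,0,0,0.5,-0.004,0,0,0,0,0,0.5,-0.003,0,0,0,0,0,0.5,-0.003,0,0,0,0,0],
)

```text
time_s: 5.95
eef_pos: [0.4762, 0.1754, 0.3197]
orientation: [[0.255, 0.967, 0.0], [0.967, -0.255, 0.0], [0.0, 0.0, -1.0]]
wrist_force: [0.7, 0.4, 0.5]
finger_gap: 0.503
```

```bash
python3 look.py 3
```

```text
6.05 [0.47624461 0.17529284 0.31964277] [-0.34573976  0.32895364  0.2934805 ]
```

View pics/scene3.png

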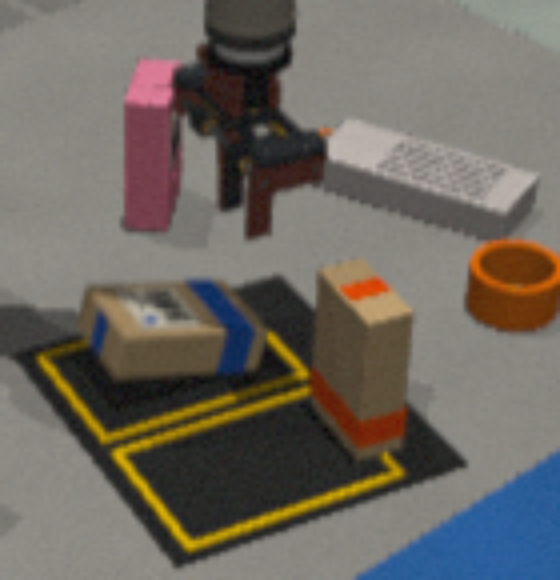

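The carton is past balance and still falling freely, label up, with nothing touching it. I lift straight up and let it settle.

Emit:
carry_out(
  rows=[0.5,0,0,-0.03,0,0,0,0.5,0,0,-0.03,0,0,0,0.5,0,0,-0.03,0,0,0,0.5,0.03,-0.05,0,0,0,0,0.5,0,0.05,0,0,0,0,0.5,-0.05,0.03,0,0,0,0,0.5,-0.05,0.03,0,0,0,0,0.5,-0.05,0.03,0,0,0,0],
)

```text
time_s: 7.05
eef_pos: [0.533, 0.0351, 0.4098]
orientation: [[0.255, 0.967, 0.0], [0.967, -0.255, 0.0], [0.0, 0.0, -1.0]]
wrist_force: [0.7, -0.2, -0.1]
finger_gap: 0.501
```

Emit:
carry_out(
  rows=[0,-0.05,0.03,0,0,0,0,0,-0.05,0.03,0,0,0,0,0,-0.05,0,0,0,0,0,0,-0.05,0,0,0,0,0,0,-0.05,0,0,0,0,0,0,-0.05,0,0,0,0,0,0,0,0,0,0,0,0],
)

```text
time_s: 7.92
eef_pos: [0.5123, -0.2734, 0.4093]
orientation: [[0.263, 0.965, -0.001], [0.965, -0.263, -0.002], [-0.002, -0.001, -1.0]]
wrist_force: [-0.4, -0.3, -0.0]
finger_gap: 0.007
```

```bash
python3 look.py 4
python3 - <<'E'
from h import *
print(arm.get_obs()['orientation'])
c=cam('top');save(c,'top4f.png')
u=np.array([-.229,-.9735]);v=np.array([.9735,-.229]);zc=np.array([.463,.10125])
yy,xx=np.mgrid[160:262,225:365];uv=np.c_[xx.ravel(),yy.ravel()].astype(float)
P=bydepth(c,uv);t=(P[:,2]>.04)&(P[:,2]<.056)
mm=np.zeros((400,640),np.uint8);mm[uv[t,1].astype(int),uv[t,0].astype(int)]=255
for q in cv2.findContours(mm,cv2.RETR_EXTERNAL,cv2.CHAIN_APPROX_NONE)[0]:
    if cv2.contourArea(q)<100: continue
    X=onz(c,cv2.boxPoints(cv2.minAreaRect(q)),.048)[:,:2]
    print(X.round(4).tolist(),'zone coords',((X-zc)@np.c_[u,v]).round(4).tolist())
E
```

```text
8.025 [ 0.51414605 -0.26870315  0.4095526 ] [ 0.3524322   1.67490993 -0.16814623]
[[ 2.55858308e-01  9.66714292e-01  6.92978036e-05]
 [ 9.66714122e-01 -2.55858305e-01  5.77935328e-04]
 [ 5.76428760e-04 -8.08783899e-05 -9.99999831e-01]]
[[0.4306, 0.1794], [0.5188, 0.1562], [0.4785, 0.0111], [0.391, 0.0352]] zone coords [[-0.0686, -0.0494], [-0.0663, 0.0417], [0.0843, 0.0357], [0.0807, -0.055]]
```

View pics/top4.png

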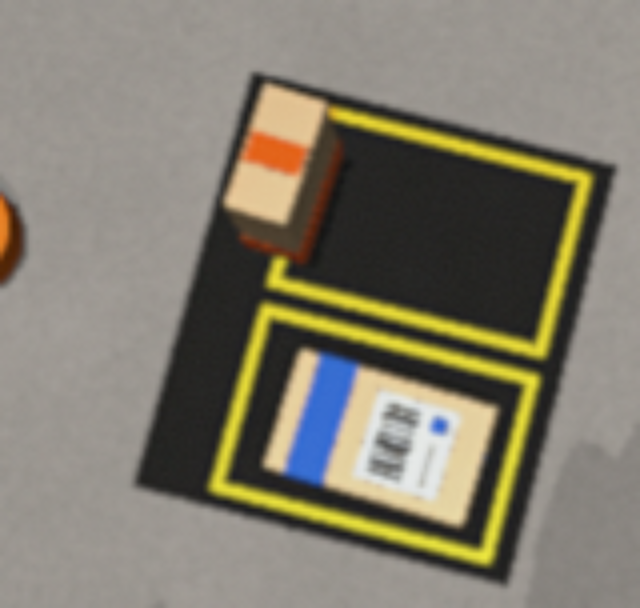

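View pics/scene4.png

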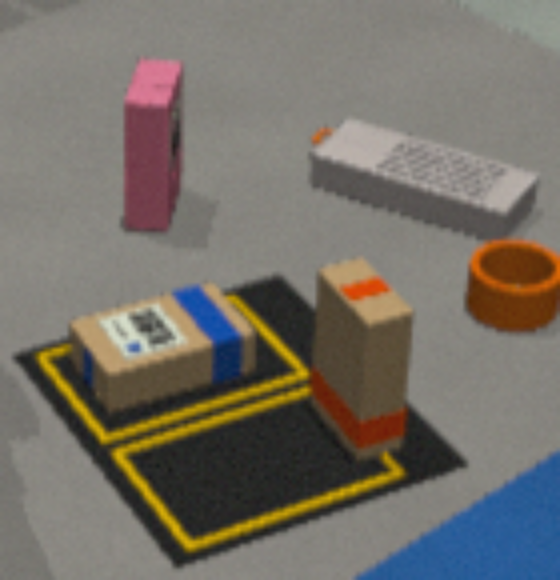

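The blue carton lies flat, label up, inside the outline in both views; its measured corners are within -69..+84 by -55..+42 mm of the clear ±100 by ±65. The orange carton is still standing. Next I measure the button.

Run:
```python
from h import *
for n,(x0,y0,x1,y1) in (('top',(420,165,460,210)),('scene',(250,245,300,290))):
    c=cam(n);m=cv2.inRange(cv2.cvtColor(c['image'],cv2.COLOR_RGB2HSV)[y0:y1,x0:x1],(40,90,40),(85,255,255))
    k,l,st,ce=cv2.connectedComponentsWithStats(m);i=1+st[1:,4].argmax()
    uv=ce[i]+[x0,y0];yy,xx=np.nonzero(l==i);P=bydepth(c,np.c_[xx+x0*1.,yy+y0*1.])
    print(n,st[i],uv,'medz',np.percentile(P[:,2],[10,50,75,90]),'med',np.median(P,0),[onz(c,uv[None],z).round(4)[0,:2] for z in(.055,.06,.065,.07)])
    cv2.imwrite('pics/btn_%s.png'%n,cv2.resize(cv2.cvtColor(c['image'][y0-15:y1+15,x0-15:x1+15],cv2.COLOR_RGB2BGR),None,fx=6,fy=6))
```

```text
Traceback (most recent call last):
ValueError: attempt to get argmax of an empty sequence
```

The gripper hides the button from the top camera, so I use the earlier top pixel (439.3,186.9) together with the scene view.

Run:
```python
from h import *
c=cam('top');print('top',[onz(c,[[439.3,186.9]],z).round(4)[0,:2] for z in(.055,.06,.065,.07)])
img=cv2.imread('pics/scene0.png')[:,:,::-1]
for n,(x0,y0,x1,y1) in (('scene',(250,245,300,290)),):
    c=cam(n)
    for im in (c['image'],img):
        m=cv2.inRange(cv2.cvtColor(np.ascontiguousarray(im),cv2.COLOR_RGB2HSV)[y0:y1,x0:x1],(40,90,40),(85,255,255))
        k,l,st,ce=cv2.connectedComponentsWithStats(m)
        if k<2: print('hidden');continue
        i=1+st[1:,4].argmax()
        uv=ce[i]+[x0,y0];yy,xx=np.nonzero(l==i);P=bydepth(c,np.c_[xx+x0*1.,yy+y0*1.])
        print(n,st[i],uv,'z',np.percentile(P[:,2],[10,50,75,90]),'med',np.median(P,0),[onz(c,uv[None],z).round(4)[0,:2] for z in(.055,.06,.065,.07)])
    print('reader top',bydepth(c,np.array([[258,270],[275,280],[290,272.]])))
    cv2.imwrite('pics/btn_%s.png'%n,cv2.resize(cv2.cvtColor(c['image'][y0-25:y1+15,x0-15:x1+15],cv2.COLOR_RGB2BGR),None,fx=6,fy=6))
```

```text
top [array([ 0.5606, -0.3242]), array([ 0.5598, -0.3229]), array([ 0.5589, -0.3215]), array([ 0.5581, -0.3201])]
scene [16 14 11 10 94] [270.92553191 263.24468085] z [0.05677606 0.0646688  0.06717184 0.06868558] med [ 0.57065423 -0.32624051  0.0646688 ] [array([ 0.5595, -0.3213]), array([ 0.5643, -0.3239]), array([ 0.5691, -0.3266]), array([ 0.5739, -0.3293])]
scene [15 14 13 10 97] [271.08247423 263.37113402] z [0.05571225 0.06448512 0.06713125 0.06867202] med [ 0.57071025 -0.32617861  0.06448512] [array([ 0.5603, -0.3212]), array([ 0.5651, -0.3239]), array([ 0.5699, -0.3266]), array([ 0.5747, -0.3292])]
reader top [[ 0.54732857 -0.36306072  0.04260801]
 [ 0.62080572 -0.34807741  0.04505059]
 [ 0.62052648 -0.29171869  0.04362146]]
```

View pics/btn_scene.png

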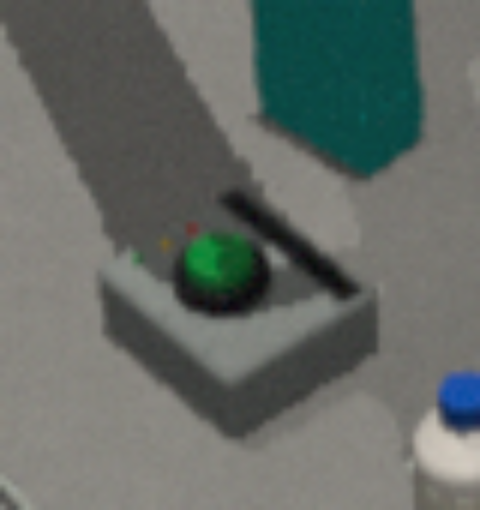

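Emit:
carry_out(
  rows=[0,-0.02,0.029,0,0,0,0,0,-0.02,0.029,0,0,0,0,0,0,0,0.04,0,0,0,0,0,0,0.04,0,0,0,0,0,0,0.04,0,0,0,0,0,0,0.02,0,0,0,0,0,0,0.005,0,0,0,0,0,0,0,0,0,0],
)

```text
time_s: 9.22
eef_pos: [0.5606, -0.3222, 0.2657]
orientation: [[0.255, 0.967, 0.001], [0.967, -0.255, -0.001], [-0.0, 0.002, -1.0]]
wrist_force: [0.3, 0.6, 1.2]
finger_gap: 0.005
```

Run:
```python
from h import *
o=arm.get_obs();print(o['eef_pos'],o['wrist_force'])
c=cam('scene');x0,y0,x1,y1=250,245,300,290
cv2.imwrite('pics/btn2.png',cv2.resize(cv2.cvtColor(c['image'][y0-45:y1+15,x0-25:x1+25],cv2.COLOR_RGB2BGR),None,fx=6,fy=6))
```

```text
[ 0.56061359 -0.32222705  0.26565326] [0.26726439 0.55718438 1.23425792]
```

View pics/btn2.png

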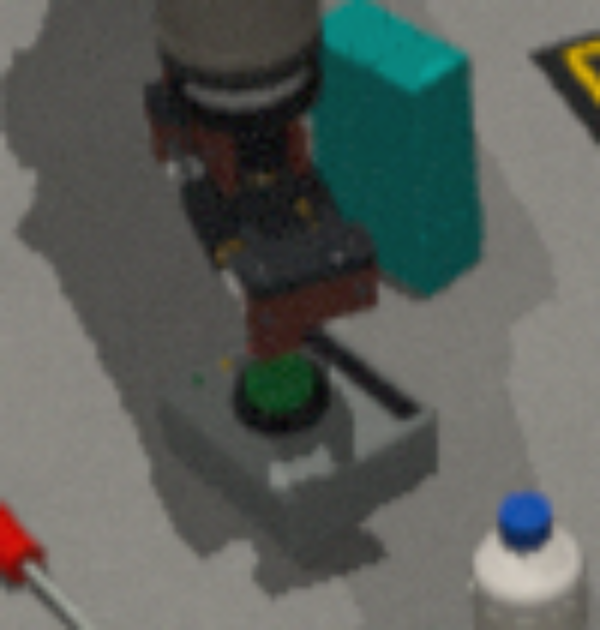

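The closed tips stand above the button at (280,350) in the crop. I press down in small steps and watch the force.

Emit:
carry_out(
  rows=[0,0,0,0.006,0,0,0,0,0,0,0.005,0,0,0,0,0,0,0.003,0,0,0,0,0,0,0.002,0,0,0,0,0,0,0,0,0,0],
)

```text
time_s: 9.9
eef_pos: [0.5599, -0.3222, 0.2487]
orientation: [[0.255, 0.967, -0.0], [0.967, -0.255, 0.0], [-0.0, -0.0, -1.0]]
wrist_force: [-0.8, 0.6, 1.5]
finger_gap: 0.004
```

Emit:
carry_out(
  rows=[0,0,0,0.002,0,0,0,0,0,0,0.001,0,0,0,0,0,0,0,0,0,0],
)

```text
time_s: 10.28
eef_pos: [0.56, -0.3223, 0.2458]
orientation: [[0.255, 0.967, 0.0], [0.967, -0.255, -0.0], [-0.0, 0.0, -1.0]]
wrist_force: [-1.0, 0.2, 3.0]
finger_gap: 0.006
```

Emit:
carry_out(
  rows=[0,0,0,0.002,0,0,0,0,0,0,0.001,0,0,0,0,0,0,0,0,0,0],
)

```text
time_s: 10.65
eef_pos: [0.5601, -0.3223, 0.2434]
orientation: [[0.255, 0.967, 0.0], [0.967, -0.255, -0.0], [-0.0, 0.0, -1.0]]
wrist_force: [-3.8, 1.7, 10.0]
finger_gap: 0.0
```

Emit:
carry_out(
  rows=[0,0,0,0.001,0,0,0,0,0,0,0,0,0,0],
)

```text
time_s: 10.9
eef_pos: [0.5601, -0.3222, 0.2433]
orientation: [[0.255, 0.967, 0.0], [0.967, -0.255, -0.001], [-0.0, 0.0, -1.0]]
wrist_force: [-5.9, 1.7, 15.7]
finger_gap: 0.004
```

There is a hard stop at tip z≈0.061 with 16 N, about 6 mm below first contact, so the button is fully down. I let it go.

Emit:
carry_out(
  rows=[0,0,0,-0.005,0,0,0,0,0,0,-0.02,0,0,0,0,0,0,-0.04,0,0,0,0,0,0,-0.04,0,0,0,0,0,0,-0.04,0,0,0,0,-0.05,0,0,0,0,0,0,-0.05,0,0,0,0,0,0,0,0,0,0,0,0],
)

```text
time_s: 11.9
eef_pos: [0.5317, -0.4241, 0.3871]
orientation: [[0.263, 0.965, -0.001], [0.965, -0.263, -0.003], [-0.003, 0.0, -1.0]]
wrist_force: [-0.0, -0.0, 0.3]
finger_gap: 0.005
```

Run:
```python
from h import *
for n in('scene','top'): save(cam(n),n+'9.png')
c=cam('scene');im=c['image'];x0,y0,x1,y1=250,245,300,290
m=cv2.inRange(cv2.cvtColor(im,cv2.COLOR_RGB2HSV)[y0:y1,x0:x1],(40,90,40),(85,255,255))
k,l,st,ce=cv2.connectedComponentsWithStats(m);print(st[1:],ce[1:]+[x0,y0])
c=cam('top');uv=np.array([[268,149],[391,220],[226,295],[429,128]],float);print(bydepth(c,uv).round(3))
u=np.array([-.229,-.9735]);v=np.array([.9735,-.229]);zc=np.array([.463,.10125])
yy,xx=np.mgrid[160:262,225:365];uv=np.c_[xx.ravel(),yy.ravel()].astype(float)
P=bydepth(c,uv);t=(P[:,2]>.04)&(P[:,2]<.056)
mm=np.zeros((400,640),np.uint8);mm[uv[t,1].astype(int),uv[t,0].astype(int)]=255
for q in cv2.findContours(mm,cv2.RETR_EXTERNAL,cv2.CHAIN_APPROX_NONE)[0]:
    if cv2.contourArea(q)<100: continue
    X=onz(c,cv2.boxPoints(cv2.minAreaRect(q)),.048)[:,:2]
    print('zone coords',((X-zc)@np.c_[u,v]).round(4).tolist())
print(arm.get_obs()['wrist_force'])
```

```text
[[41  1  1  1  1]
 [45  3  1  1  1]
 [48  2  1  1  1]
 [16 14 12 10 93]
 [ 8 18  1  1  1]] [[291.         246.        ]
 [295.         248.        ]
 [298.         247.        ]
 [271.15053763 263.34408602]
 [258.         263.        ]]
[[ 0.634  0.168  0.154]
 [ 0.451 -0.168  0.15 ]
 [ 0.241  0.263  0.149]
 [ 0.732 -0.291  0.07 ]]
zone coords [[-0.0686, -0.0494], [-0.0663, 0.0417], [0.0843, 0.0357], [0.0807, -0.055]]
[ 0.45422117  0.18184009 -0.05712238]
```

View pics/scene9.png

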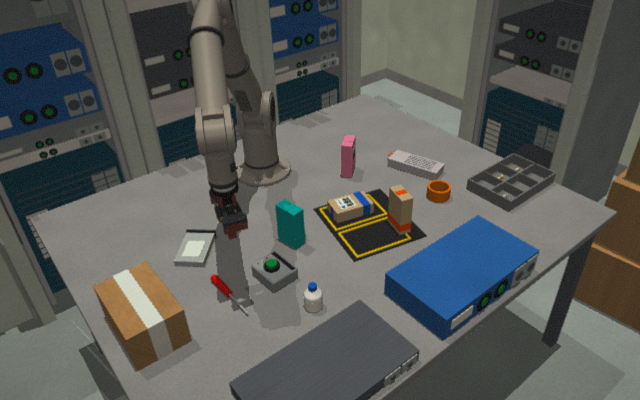

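View pics/top9.png

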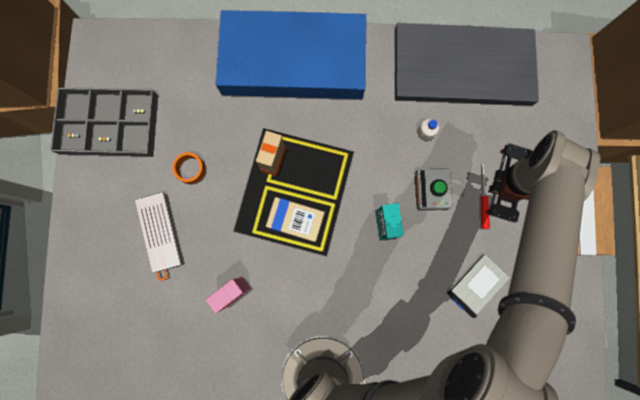

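Everything is in place: the blue carton lies flat in its outline at (295,218) in the top view, the orange one stands at (268,150), the button has sprung back, and the arm touches nothing.

```bash
python3 -c "
from plant import arm
print(arm.hand_in())"
```

```text
the job is handed in; nothing more can be done
None
```

The blue-banded carton is booked in and the job is handed in at about 12 s of robot time.

- **Carton:** I pushed high on the labelled face with the two fingertips until it passed balance, and it fell on its own. It lies flat, label up, inside the yellow outline. Its corners span -69 to +84 mm along the outline and -55 to +42 mm across it, against the clear ±100 by ±65 mm. The tightest margin is about 10 mm.
- **Button:** I pressed it only after the carton had settled. It met a hard stop about 6 mm below first contact, with about 16 N upward on the wrist. After release its outline in the scene camera was back where it started.
- **Everything else:** The orange carton still stands where it was, and the other objects look unmoved in both views. The last wrist reading was under 0.5 N, so the arm was touching nothing.

One measurement disagreed slightly. Depth readings put the button's top at about 0.065 m, while contact showed it at about 0.067 m, which is within the 2 mm calibration error. No check failed.

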